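# Make up two sampling kits

## Task

Make up two sampling kits from the stock on the bench: the green tray gets the red-lidded jar and the timer, the yellow tray gets the blue-lidded jar and the brown dropper bottle. In each tray stand the jar in the middle of the white disc and put the other thing in the middle of the plain pocket, the timer lying flat with its face up, the bottle standing upright. Leave the white-lidded jar and the small weight where they are, and do not tip any jar or bottle over.

Things in the scene. Friction and masses are not known exactly. Their poses are not given: they have to be found in the camera images.
- green_tray: green plastic tray, 92 (x) x 192 (y) mm, thin grip tabs 10 mm out at the y ends; fixed. Origin: centre of underside, z up. Walls 4 mm thick, rim at 14 mm, floor at 4 mm. A cross wall makes two pockets 84 (x) x 90 (y) mm inside: the one centred at y = +47 mm has a flat white disc, 72 mm across, at its centre; the one centred at y = -47 mm is plain. All heights are above the worktop.
- yellow_tray: yellow plastic tray, 92 (x) x 192 (y) mm, thin grip tabs 10 mm out at the y ends; fixed. Origin: centre of underside, z up. Walls 4 mm thick, rim at 14 mm, floor at 4 mm. A cross wall makes two pockets 84 (x) x 90 (y) mm inside: the one centred at y = +47 mm has a flat white disc, 72 mm across, at its centre; the one centred at y = -47 mm is plain. All heights are above the worktop.
- red_jar: clear glass sample jar with a red screw lid, 50 mm diameter, 65 mm tall, stands upright; straight glass body up to 54 mm, then the fixed lid 48 mm across. Origin: centre of its underside, z up.
- blue_jar: clear glass sample jar with a blue screw lid, 52 mm diameter, 71 mm tall, stands upright; straight glass body up to about 59 mm, then the fixed lid, slightly narrower. Origin: centre of its underside, z up.
- white_jar: clear glass sample jar with a white screw lid, 62 mm diameter, 86 mm tall, stands upright; the largest of the jars; not for the kits. Origin: centre of its underside, z up.
- timer: white electronic timer lying on its back, 62 (x) x 68 (y) x 18 mm high (case 16 mm, the three round keys on its face 2 mm more), display and keys facing up. Origin: centre of its underside, z up.
- dropper_bottle: brown dropper bottle with a black rubber teat, standing, 102 mm tall; the round body is 32 mm in diameter up to about 60 mm, shoulder to 70 mm, collar 24 mm across up to 77 mm, teat 13 mm across above. Origin: centre of its underside, z up.
- weight: small light-grey calibration weight with a knob, 22 mm diameter, 32 mm tall; not for the kits. Origin: centre of its underside.
Things that resemble listed ones, but are neither listed nor needed, are in the scene too. What is meant by the red_jar is not purple, and is the smaller of those in its own colour.

How it is judged:
By the outcome, as a careful person would: the job done as asked, in the order asked, and still so for the second after the job is handed in, with the robot touching nothing.
It also fails if it takes over 115 s, if anything falls off the work surface, if the arm or the gripper's body presses on something with over 40 N, if the wrist force passes 120 N, or if a joint passes its speed limit or range.

## Robot

A 6-joint arm with a two-finger parallel gripper is mounted at the origin on a cart in front of the work surface, level with it; the furniture and walls round the work are solid. World frame = base frame: x ahead of the robot, y to its left, z up, the work surface at z = 0. Lengths are in m, angles in rad, forces in N, time in s.
With the tool pointing down it reaches from about 0.325 to 0.775 m from the base axis. Payload 5.5 kg.
Tool frame: the origin (TCP) lies midway between the tips of the shut fingers; the grasp point (between the pads) lies 19 mm behind it; z points along the fingers, y is the line along which they close (so a half turn about z gives the same grasp; the last joint's range is limited). The gripper opens to 88 mm and grips with 3 to 60 N. Pads are 20 mm wide; open, the fingers measure 115 mm over their backs; the gripper's body (75 mm by 178 mm) begins 61 mm behind the grasp point.
Start: joints at [1.114, 0.091, 1.231, -0, 1.82, -0.057], TCP at [0.234, 0.553, 0.223] pointing down, gripper open.
Joint ranges: [-2.87, 2.87], [-0.86, 2.18], [0.17, 2.46], [-1.51, 4.65], [0.06, 2.69], [-2.65, 2.65]. Speed limits (rad/s): [2.57, 2.57, 3.01, 3.14, 3.14, 3.14].

## Interface

Orientations are given as a unit quaternion [x, y, z, w].
In Python, from rig import robot gives the robot as it stands.
- The arm moves only by the tool play_rows, never from a script. Its argument "series" is a list of rows, each a list of 2 entries, a list of its own where there are three numbers: the shift along the tool's x, y, z each as a share of 150 mm, from -1 to 1, then the turn, a rotation vector about the tool's x, y, z each as a share of 180 degrees, from -1 to 1. In form: [[[tx, ty, tz], [ax, ay, az]], ...]. A call has 1 to 5 rows; each row is the pose to reach, as a shift and turn from the pose commanded when the call began, along the tool's axes at that moment, turning the shorter way round; what a row does not reach only later rows make up. A row lasts 1/12 s, in which the tool goes at most 41.7 mm and 7.16 degrees, less where a joint would pass 70% of its speed; a pose out of reach is approached as far as the arm can. A call with a number of a shift or a turn outside -1 to 1 is refused whole. A call with a gripper value outside its range is refused whole. "jaw" is the opening, from 0 (shut) to 1 (fully open), set as the call begins (left out, the last holds). The fingers move at their own pace and stop on an object; "force" is the grip in N (left out, the last holds). Time passes only in rows, so rows that repeat a pose let the fingers close. It gives the time, the measured TCP pose, the force, the opening and the grip force at its end, in the units of the state.
- robot.get_obs(): the state, without advancing time (a new reading comes with each control period).
- robot.grab_frame(name): name is "side" or "top"; returns the picture (420x560x3 uint8, red, green, blue); there is no depth.
- robot.camera_model(name): a dict with "camera_matrix" (3x3 intrinsics, pixels), "xyz" and "orientation" of the camera in the world. Camera axes: x right, y down, z forward; pixel columns grow to the right and rows downward; lengths in m; the calibration is good to about 2 mm. A picture is of the moment at which its call begins. camera_model takes no time and is no camera call.
- robot.hand_in(): hands the job in; it is judged then, once.
The state is a dict: "time": time; "joints": joint angles; "dq": joint speeds; "tau": joint torques, N m; "tcp_pos": TCP position; "tool_rot": TCP orientation; "force": force on the tool from outside, world axes, zero at the start; "torque": the same for the moment, N m; "gripper_width": finger opening in m; "grasp_force": force on a finger pad.
Only numpy, scipy, OpenCV 4.12 (cv2) and the standard library are available. Lean on these libraries where they do the work, as an engineer would, in place of code of your own. Each camera call takes 0.05 s, during which the arm holds its last target. There are 200 camera calls.

## Working session

There is one attempt and no reset: what is moved stays moved. The work goes in short steps, Python scripts to look and compute and a tool call to move; the robot and the scene stay as the last step left them, time stands still between calls to the robot, and variables do not carry over. Pictures are saved under pics/ and viewed, at most 14 in all, crops included, and the job is handed in when it is done.

Besides the shell and the picture viewer there is one more tool, called after "Emit:" as name(argument=value, ...), one argument or row to a line, values as JSON. play_rows: Moves the arm, as the interface text tells. Shift numbers are shares of 150 mm and turn numbers shares of 180 degrees, none past 1 either way. Its arguments: {"type":"object","properties":{"series":{"type":"array"},"jaw":{"type":"number"},"force":{"type":"number"}},"required":["series"]}

```bash
mkdir -p pics; ls
python3 - <<'E'
from rig import robot
import cv2
for n in("top","side"):
    f=robot.grab_frame(n); cv2.imwrite(f"pics/{n}0.png",f[:,:,::-1])
    print(n,robot.camera_model(n))
print(robot.get_obs())
E
```

```text
pics
top {'camera_matrix': array([[396.02152963,   0.        , 272.7784645 ],
       [  0.        , 396.02152963, 209.26569801],
       [  0.        ,   0.        ,   1.        ]]), 'xyz': array([ 0.40754964, -0.00097821,  0.90538368]), 'orientation': array([ 0.71074742, -0.69967677,  0.05437473, -0.0483107 ])}
side {'camera_matrix': array([[408.32847163,   0.        , 281.73266333],
       [  0.        , 408.32847163, 212.70957421],
       [  0.        ,   0.        ,   1.        ]]), 'xyz': array([0.36657791, 0.79438618, 0.40297059]), 'orientation': array([-0.07784655,  0.83340316, -0.54368468,  0.06153091])}
{'time': 0.1, 'joints': array([ 1.11430557e+00,  9.17890205e-02,  1.23176894e+00, -2.80982975e-05,
        1.81976883e+00, -5.66933323e-02]), 'dq': array([-0.00019741, -0.00349827, -0.00225832, -0.00084336, -0.00043389,
        0.00151478]), 'tau': array([ 2.51653197e-03, -4.47858059e+01, -4.07568097e+01,  6.99915667e-02,
        2.84538197e-02, -1.02172999e-04]), 'tcp_pos': array([0.23343184, 0.55244907, 0.22161471]), 'tool_rot': array([ 1.98573368e-01,  9.80085642e-01, -8.42136285e-04, -2.06876176e-04]), 'force': array([0.07381083, 0.12892993, 0.16838773]), 'torque': array([-0.02373613, -0.00676373, -0.05243355]), 'grasp_force': 0.0, 'gripper_width': 0.0875624170126803}
```

View pics/top0.png

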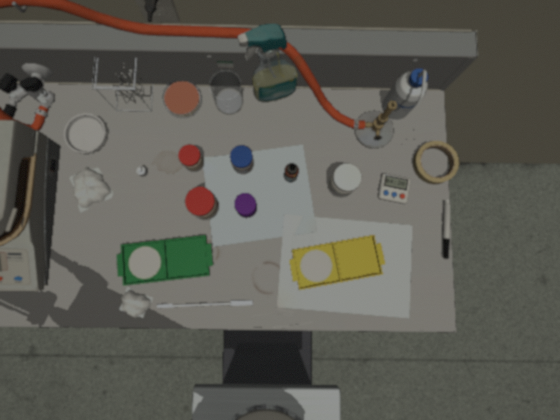

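View pics/side0.png

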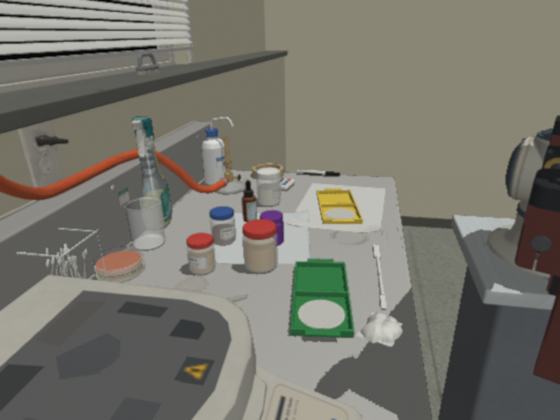

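The top view shows these red-jar candidates: small red lid (190,156), large red lid (200,202), purple lid (245,205) and an orange dish (182,98). I choose (190,156). The others are the blue jar (241,157), not the wash bottle (415,78), the dropper (292,172), the timer (395,188), not the device at (12,262), the green tray (165,260) and the yellow tray (337,262). The side view agrees: small red jar at (201,253), large one at (260,246).

```bash
cat > h.py <<'E'
import numpy as np, cv2
from rig import robot
from scipy.spatial.transform import Rotation as R
C={n:robot.camera_model(n) for n in("top","side")}
def ray(n,u,v,z):
    c=C[n];d=R.from_quat(c["orientation"]).apply(np.linalg.inv(c["camera_matrix"])@[u,v,1]);o=c["xyz"]
    return o+d*(z-o[2])/d[2]
def proj(n,p):
    c=C[n];q=c["camera_matrix"]@R.from_quat(c["orientation"]).inv().apply(np.array(p)-c["xyz"]);return q[:2]/q[2]
def comp(n,f,lo,hi,box,show=True):
    x0,y0,x1,y1=box
    m=cv2.inRange(cv2.cvtColor(f,cv2.COLOR_RGB2HSV),lo,hi);k=np.zeros_like(m);k[y0:y1,x0:x1]=m[y0:y1,x0:x1]
    cs,_=cv2.findContours(k,cv2.RETR_EXTERNAL,cv2.CHAIN_APPROX_NONE)
    return max(cs,key=cv2.contourArea) if cs else None
def tool(p,yaw=None):
    "shift (shares of 150 mm, tool axes) from the present TCP to p"
    o=robot.get_obs();return R.from_quat(o["tool_rot"]).inv().apply(np.array(p)-o["tcp_pos"])/.15
E
python3 - <<'E'
from h import *
f=robot.grab_frame("top");g=robot.grab_frame("side")
print("tcp",proj("top",robot.get_obs()["tcp_pos"]),proj("side",robot.get_obs()["tcp_pos"]))
print(R.from_quat(robot.get_obs()["tool_rot"]).as_matrix().round(3).tolist())
def circ(name,lo,hi,box,z):
    c=comp("top",f,lo,hi,box)
    if c is None: print(name,None);return
    P=np.array([ray("top",u,v,z)[:2] for u,v in c[:,0]],np.float32)
    (x,y),r=cv2.minEnclosingCircle(P);rr=cv2.minAreaRect(P)
    print(name,"circ",np.round([x,y],4),"d",round(2*r*1e3),"rect",np.round(rr[0],4),np.round(rr[1],3),round(rr[2],1), "reach",round(np.hypot(*rr[0]),3))
circ("red",(0,120,70),(8,255,255),(175,140,207,175),.065)
circ("bigred",(0,120,70),(8,255,255),(180,180,220,222),.08)
circ("blue",(105,100,40),(125,255,255),(225,142,258,172),.071)
circ("white",(0,0,150),(180,60,255),(328,160,366,197),.086)
circ("timer",(0,0,105),(180,70,255),(376,168,416,207),.016)
circ("green",(50,100,40),(80,255,255),(105,225,225,295),.014)
circ("yellow",(20,120,90),(35,255,255),(280,225,395,300),.014)
circ("gdisc",(0,0,120),(180,90,255),(125,240,163,282),.004)
circ("ydisc",(0,0,100),(180,90,255),(299,246,334,285),.004)
circ("bottle",(0,0,0),(180,255,70),(280,155,304,185),.06)
a=cv2.resize(f[130:225,165:425],None,fx=3,fy=3,interpolation=2);b=cv2.resize(g[165:285,180:320],None,fx=2.3,fy=2.3,interpolation=2)
im=np.zeros((a.shape[0]+b.shape[0],a.shape[1],3),np.uint8);im[:a.shape[0]]=a;im[a.shape[0]:,:b.shape[1]]=b
cv2.imwrite("pics/crop1.png",im[:,:,::-1]);print(im.shape)
E
```

```text
tcp [-71.6537281 369.7656971] [561.52089749 333.45625085]
[[-0.921, 0.389, -0.001], [0.389, 0.921, -0.001], [0.0, -0.001, -1.0]]
red circ [0.6474 0.1775] d 48 rect [0.6475 0.1775] [0.045 0.044] 2.4 reach 0.671
bigred circ [0.5441 0.1476] d 62 rect [0.5442 0.1482] [0.061 0.058] 46.9 reach 0.564
blue circ [0.6451 0.0635] d 48 rect [0.6455 0.0635] [0.045 0.043] 1.0 reach 0.649
white circ [ 0.5799 -0.1717] d 0 rect [ 0.5799 -0.1717] [0. 0.] 0.0 reach 0.605
timer circ [ 0.5933 -0.2866] d 125 rect [ 0.5944 -0.2885] [0.089 0.093] 0.9 reach 0.661
green circ [0.4234 0.2325] d 211 rect [0.4214 0.2321] [0.088 0.208] 7.3 reach 0.481
yellow circ [ 0.4216 -0.1525] d 211 rect [ 0.4221 -0.1523] [0.087 0.207] 11.1 reach 0.449
gdisc circ [0.4147 0.2794] d 72 rect [0.414  0.2791] [0.069 0.07 ] 0.9 reach 0.499
ydisc circ [ 0.4132 -0.1067] d 73 rect [ 0.4131 -0.1061] [0.069 0.07 ] 0.8 reach 0.427
bottle circ [ 0.6136 -0.0472] d 39 rect [ 0.6141 -0.0455] [0.026 0.039] 75.1 reach 0.616
(561, 780, 3)
```

View pics/crop1.png

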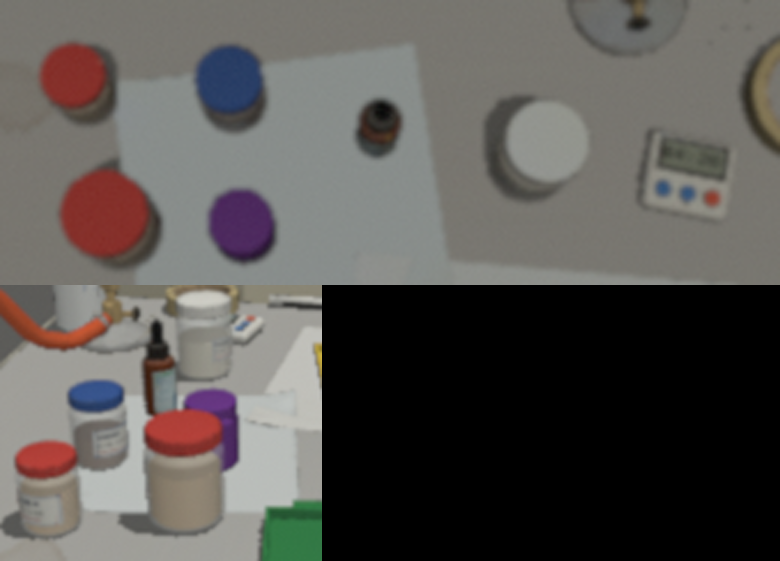

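The crop confirms it: the small red lid is at top pixel (190,156), with the larger red jar below it and purple apart. The lid diameters (48 mm) and the disc/tray positions agree with the sizes given. Next: timer, bottle and the nearby tap.

Run:
```python
from h import *
f=cv2.imread("pics/top0.png")[:,:,::-1].copy();g=cv2.imread("pics/side0.png")[:,:,::-1].copy()
gray=cv2.cvtColor(f,cv2.COLOR_RGB2GRAY)
hsv=cv2.cvtColor(f,cv2.COLOR_RGB2HSV)
for t in (125,135,145):
    k=np.zeros_like(gray);k[168:207,376:414]=((gray>t)*255)[168:207,376:414]
    cs,_=cv2.findContours(k,cv2.RETR_EXTERNAL,cv2.CHAIN_APPROX_NONE);c=max(cs,key=cv2.contourArea)
    P=np.array([ray("top",u,v,.014)[:2] for u,v in c[:,0]],np.float32);r=cv2.minAreaRect(P)
    print("timer",t,np.round(r[0],4),np.round(r[1],3),round(r[2],1))
# white jar
k=np.zeros_like(gray);k[160:197,328:366]=((gray>135)*255)[160:197,328:366]
cs,_=cv2.findContours(k,cv2.RETR_EXTERNAL,cv2.CHAIN_APPROX_NONE);c=max(cs,key=cv2.contourArea)
P=np.array([ray("top",u,v,.086)[:2] for u,v in c[:,0]],np.float32);print("white",cv2.minEnclosingCircle(P))
# bottle: teat pixel in top, teat tip in side
print("bottle teat",ray("top",165+380/3,130+108/3,.102), "body side px now:",[proj("side",ray("top",165+380/3,130+108/3,.102)*[1,1,0]+[0,0,z]).round() for z in(0,.102)])
print("red side",proj("side",(.6475,.1775,.065)),"blue",proj("side",(.645,.0635,.071)))
def tri(a,b):
    o1,o2=C["top"]["xyz"],C["side"]["xyz"];d1=ray("top",*a,0)-o1;d2=ray("side",*b,0)-o2
    s=np.linalg.lstsq(np.c_[d1,-d2],o2-o1,rcond=None)[0];p,q=o1+s[0]*d1,o2+s[1]*d2;return p.round(3),q.round(3)
print("tap",tri((391,104),(228,138)),tri((378,132),(238,185)), "wash bottle",tri((416,76),(211,131)))
print("foot",ray("top",374,130,.01),"ring",ray("top",437,162,.02))
print("instr corner",ray("top",50,290,0),ray("top",50,130,0.1))
```

```text
timer 125 [ 0.5829 -0.2856] [0.062 0.039] 80.6
timer 135 [ 0.5853 -0.2855] [0.057 0.009] 78.1Traceback (most recent call last):
  File "<stdin>", line 7, in <module>
ValueError: max() iterable argument is empty
```

Run:
```python
from h import *
f=cv2.imread("pics/top0.png")[:,:,::-1].copy();gray=cv2.cvtColor(f,cv2.COLOR_RGB2GRAY)
def mask(box,t):
    x0,y0,x1,y1=box;k=np.zeros_like(gray);k[y0:y1,x0:x1]=(gray[y0:y1,x0:x1]>t)*255
    return cv2.morphologyEx(k,cv2.MORPH_OPEN,np.ones((2,2)))
print("bg",np.median(gray[205:215,380:410]))
for t in (112,118,124):
    p=cv2.findNonZero(mask((378,170,412,206),t)); P=np.array([ray("top",u,v,.016)[:2] for u,v in p[:,0]],np.float32);r=cv2.minAreaRect(P)
    print("timer",t,np.round(r[0],4),np.round(r[1],3),round(r[2],1))
q=[(652,130),(735,147),(727,218),(641,205)]
Q=np.array([ray("top",165+u/3,130+v/3,.015)[:2] for u,v in q],np.float32);print(Q.round(4).tolist(),cv2.minAreaRect(Q),Q.mean(0))
p=cv2.findNonZero(mask((328,160,366,197),118));P=np.array([ray("top",u,v,.086)[:2] for u,v in p[:,0]],np.float32);print("white",cv2.minEnclosingCircle(P))
t=ray("top",165+380/3,130+108/3,.102)
print("bottle teat",t,"side px",[proj("side",[t[0],t[1],z]).round() for z in(0,.102)])
print("red side",proj("side",(.6475,.1775,.065)),"blue",proj("side",(.645,.0635,.071)))
def tri(a,b):
    o1,o2=C["top"]["xyz"],C["side"]["xyz"];d1=ray("top",*a,0)-o1;d2=ray("side",*b,0)-o2
    s=np.linalg.lstsq(np.c_[d1,-d2],o2-o1,rcond=None)[0];return (o1+s[0]*d1).round(3),(o2+s[1]*d2).round(3)
print("tap",tri((391,104),(228,138)),tri((378,132),(238,185)), "wash",tri((416,76),(211,131)))
print("foot",ray("top",374,130,.01),"ring",ray("top",437,162,.02))
print("instr",ray("top",50,290,0),ray("top",50,130,0.1))
```

```text
bg 118.0
timer 112 [ 0.5909 -0.2887] [0.076 0.085] 88.6
timer 118 [ 0.5879 -0.2898] [0.067 0.056] 81.3
timer 124 [ 0.575 -0.287] [0.063 0.03 ] 81.7
[[0.6258999705314636, -0.25940001010894775], [0.6136999726295471, -0.3230000138282776], [0.5582000017166138, -0.3149000108242035], [0.5672000050544739, -0.24950000643730164]] ((0.5910924077033997, -0.2869788408279419), (0.06602577120065689, 0.05958179011940956), 80.45103454589844) [ 0.59125817 -0.28669274]
white ((0.598891019821167, -0.16782361268997192), 0.031275346875190735)
bottle teat [ 0.61699156 -0.04500471  0.102     ] side px [array([251., 221.]), array([248., 180.])]
red side [200.20252625 238.67596227] blue [221.86475871 211.04904818]
tap (array([ 0.735, -0.241,  0.152]), array([ 0.727, -0.243,  0.149])) (array([ 0.725, -0.252,  0.015]), array([ 0.711, -0.255,  0.011])) wash (array([ 0.794, -0.292,  0.156]), array([ 0.793, -0.292,  0.155]))
foot [ 0.73164563 -0.24373218  0.01      ] ring [ 0.65373554 -0.38516607  0.02      ]
instr [0.34990147 0.48665572 0.        ] [0.68644933 0.46453219 0.1       ]
```

Emit:
play_rows(
  series=[
    [[-0.39,-0.92,0],[0,0,-0.127]],
    [[-0.39,-0.92,0],[0,0,-0.127]],
    [[-0.39,-0.92,0],[0,0,-0.127]],
    [[-0.39,-0.92,0],[0,0,-0.127]],
    [[-0.39,-0.92,0],[0,0,-0.127]],
  ],
  jaw=1,
  force=20,
)

```text
time: 0.62
tcp_pos: [0.2339, 0.3996, 0.2235]
tool_rot: [0.001, 1.0, 0.0, 0.001]
force: [-0.4, -0.1, 1.1]
gripper_width: 0.0881
grasp_force: 0.0
```

Emit:
play_rows(
  series=[
    [[-0.92,-0.5,0],[0,0,0]],
    [[-0.92,-0.5,0],[0,0,0]],
    [[-0.92,-0.5,0],[0,0,0]],
    [[-0.92,-0.5,0],[0,0,0]],
    [[-0.92,-0.5,0],[0,0,0]],
  ],
)

```text
time: 1.03
tcp_pos: [0.3757, 0.3252, 0.2216]
tool_rot: [0.003, 1.0, -0.001, 0.0]
force: [-0.4, 0.1, -0.1]
gripper_width: 0.0879
grasp_force: 0.0
```

Emit:
play_rows(
  series=[
    [[-0.92,-0.5,0],[0,0,0]],
    [[-0.92,-0.5,0],[0,0,0]],
    [[-0.92,-0.5,0],[0,0,0]],
    [[-0.92,-0.5,0],[0,0,0]],
    [[-0.92,-0.5,0],[0,0,0]],
  ],
)

```text
time: 1.45
tcp_pos: [0.5132, 0.2501, 0.2206]
tool_rot: [0.003, 1.0, -0.001, -0.0]
force: [0.2, 0.6, -0.8]
gripper_width: 0.0881
grasp_force: 0.0
```

Run:
```python
from h import *
o=robot.get_obs();print(o["time"],o["tcp_pos"],R.from_quat(o["tool_rot"]).as_matrix().round(3).tolist(),o["joints"].round(2),tool((.6475,.1775,.2216)))
```

```text
1.45 [0.51320752 0.2501112  0.22061828] [[-1.0, 0.006, -0.001], [0.006, 1.0, -0.002], [0.001, -0.002, -1.0]] [ 0.39  0.01  1.31 -0.    1.82 -1.17] [-0.89815282 -0.4787313  -0.00640301]
```

Emit:
play_rows(
  series=[
    [[-0.9,-0.48,0],[0,0,0]],
    [[-0.9,-0.48,0],[0,0,0]],
    [[-0.9,-0.48,0],[0,0,0]],
    [[-0.9,-0.48,0],[0,0,0]],
    [[-0.9,-0.48,0],[0,0,0]],
  ],
)

```text
time: 1.87
tcp_pos: [0.6474, 0.1783, 0.2193]
tool_rot: [0.002, 1.0, -0.001, -0.001]
force: [0.7, 0.1, -0.2]
gripper_width: 0.0875
grasp_force: 0.0
```

Emit:
play_rows(
  series=[
    [[0,0,0.2],[0,0,0]],
    [[0,0,0.4],[0,0,0]],
    [[0,0,0.6],[0,0,0]],
    [[0,0,0.73],[0,0,0]],
    [[0,0,0.73],[0,0,0]],
  ],
)

```text
time: 2.28
tcp_pos: [0.6409, 0.1817, 0.1065]
tool_rot: [-0.0, 1.0, -0.001, -0.005]
force: [-1.0, -0.5, -1.8]
gripper_width: 0.088
grasp_force: 0.0
```

Run:
```python
from h import *
o=robot.get_obs();print(o["tcp_pos"],o["joints"].round(2),tool((.6475,.1775,.022)))
f=robot.grab_frame("top");g=robot.grab_frame("side")
cv2.imwrite("pics/a1.png",np.hstack([cv2.resize(f[60:260,100:300],(400,400)),cv2.resize(g[150:350,120:320],(400,400))])[:,:,::-1])
```

```text
[0.640938   0.18171735 0.10654048] [ 0.22  0.29  1.22  0.    1.65 -1.35] [-0.04938309 -0.02726002  0.56317939]
```

View pics/a1.png

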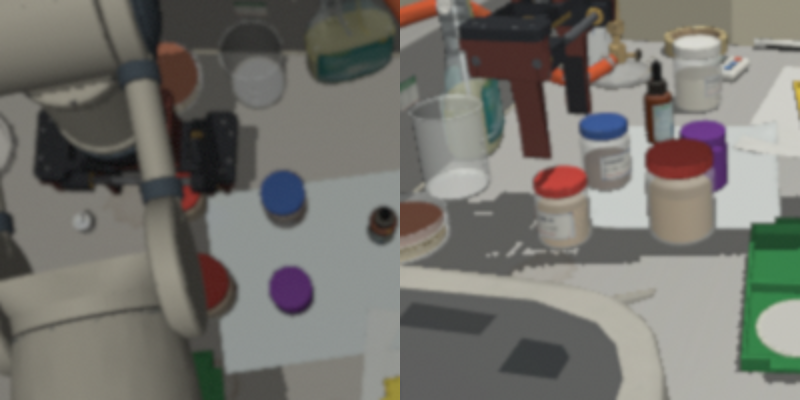

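The gripper is straddling the red jar, whose lid is at (560,180) in the side crop. I'll settle and go down.

Emit:
play_rows(
  series=[
    [[0,0,0.1],[0,0,0]],
    [[0,0,0.1],[0,0,0]],
    [[0,0,0.1],[0,0,0]],
  ],
)

```text
time: 2.63
tcp_pos: [0.6447, 0.1811, 0.0999]
tool_rot: [0.0, 1.0, 0.0, 0.001]
force: [0.5, -0.0, -0.2]
gripper_width: 0.0878
grasp_force: 0.0
```

Run:
```python
from h import *
o=robot.get_obs();print(o["tcp_pos"],o["dq"].round(3),tool((.6475,.1775,.022)),proj("side",o["tcp_pos"]),R.from_quat(o["tool_rot"]).as_rotvec())
```

```text
[0.64468895 0.181146   0.0998646 ] [-0.005 -0.003 -0.014 -0.     0.001 -0.003] [-0.01799141 -0.02455245  0.51911229] [198.9965991  222.21108234] [6.71831789e-04 3.14012968e+00 7.67122296e-04]
```

Emit:
play_rows(
  series=[
    [[-0.02,-0.025,0.15],[0,0,0]],
    [[-0.02,-0.025,0.35],[0,0,0]],
    [[-0.02,-0.025,0.52],[0,0,0]],
    [[-0.02,-0.025,0.52],[0,0,0]],
    [[-0.02,-0.025,0.52],[0,0,0]],
  ],
)

```text
time: 3.05
tcp_pos: [0.647, 0.1768, 0.0202]
tool_rot: [0.0, 1.0, -0.0, -0.001]
force: [0.5, 0.3, 0.0]
gripper_width: 0.0881
grasp_force: 0.0
```

Emit:
play_rows(
  series=[
    [[0,0,0],[0,0,0]],
    [[0,0,0],[0,0,0]],
    [[0,0,0],[0,0,0]],
    [[0,0,0],[0,0,0]],
    [[0,0,0],[0,0,0]],
  ],
  jaw=0.45,
)

```text
time: 3.47
tcp_pos: [0.6481, 0.1768, 0.0214]
tool_rot: [0.0, 1.0, 0.0, 0.001]
force: [0.8, -0.7, 0.2]
gripper_width: 0.0581
grasp_force: 0.0
```

Emit:
play_rows(
  series=[
    [[0,0,0],[0,0,0]],
    [[0,0,0],[0,0,0]],
    [[0,0,0],[0,0,0]],
    [[0,0,0],[0,0,0]],
    [[0,0,0],[0,0,0]],
  ],
  jaw=0.4,
)

```text
time: 3.88
tcp_pos: [0.6478, 0.1768, 0.0206]
tool_rot: [0.0, 1.0, 0.0, 0.0]
force: [-1.2, -0.7, 2.6]
gripper_width: 0.0484
grasp_force: 19.9
```

Emit:
play_rows(
  series=[
    [[0,0,-0.08],[0,0,0]],
    [[0,0,-0.25],[0,0,0]],
    [[0,0,-0.45],[0,0,0]],
    [[0,0,-0.6],[0,0,0]],
    [[0,0,-0.65],[0,0,0]],
  ],
)

```text
time: 4.3
tcp_pos: [0.649, 0.1769, 0.1229]
tool_rot: [0.0, 1.0, 0.001, 0.003]
force: [-0.2, 0.3, -0.6]
gripper_width: 0.0481
grasp_force: 19.8
```

Emit:
play_rows(
  series=[
    [[0.1,0.04,0],[0,0,0]],
    [[0.3,0.13,0],[0,0,0]],
    [[0.5,0.22,0],[0,0,0]],
    [[0.68,0.3,0],[0,0,0]],
    [[0.78,0.34,0],[0,0,0]],
  ],
)

```text
time: 4.72
tcp_pos: [0.5276, 0.2288, 0.1164]
tool_rot: [-0.0, 1.0, -0.0, -0.001]
force: [0.2, 0.2, -1.3]
gripper_width: 0.0485
grasp_force: 19.8
```

Emit:
play_rows(
  series=[
    [[0.15,0.07,0],[0,0,0]],
    [[0.35,0.15,0],[0,0,0]],
    [[0.55,0.24,0],[0,0,0]],
    [[0.7,0.3,0],[0,0,0]],
    [[0.77,0.34,0],[0,0,0]],
  ],
)

```text
time: 5.13
tcp_pos: [0.4124, 0.2795, 0.1167]
tool_rot: [-0.0, 1.0, -0.0, -0.001]
force: [-0.0, -0.1, -2.5]
gripper_width: 0.0479
grasp_force: 19.8
```

Emit:
play_rows(
  series=[
    [[0,0,0],[0,0,0]],
    [[0,0,0],[0,0,0]],
    [[0,0,0],[0,0,0]],
  ],
)

```text
time: 5.38
tcp_pos: [0.416, 0.2785, 0.1174]
tool_rot: [0.001, 1.0, -0.0, 0.0]
force: [0.6, -0.3, -2.2]
gripper_width: 0.0488
grasp_force: 19.8
```

Run:
```python
from h import *
o=robot.get_obs();print(o["tcp_pos"],tool((.4147,.279,.026)),R.from_quat(o["tool_rot"]).as_rotvec(),o["force"])
f=robot.grab_frame("top");g=robot.grab_frame("side")
cv2.imwrite("pics/a2.png",np.hstack([f[140:340,60:260],g[200:400,200:400]])[:,:,::-1])
```

```text
[0.41595465 0.27845016 0.11736299] [0.00851623 0.0040302  0.60908216] [ 2.10287014e-03  3.14135088e+00 -9.69389809e-04] [ 0.55462594 -0.31720138 -2.22422771]
```

View pics/a2.png

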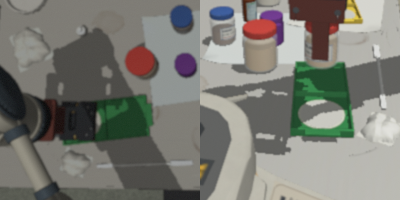

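The jar is held over the disc (side crop: jar at (322,45), disc at (322,112)). Lowering.

Emit:
play_rows(
  series=[
    [[0.008,0,0.12],[0,0,0]],
    [[0.008,0,0.3],[0,0,0]],
    [[0.008,0,0.45],[0,0,0]],
    [[0.008,0,0.55],[0,0,0]],
    [[0.008,0,0.58],[0,0,0]],
  ],
)

```text
time: 5.9
tcp_pos: [0.413, 0.2774, 0.027]
tool_rot: [0.001, 1.0, -0.001, -0.002]
force: [-0.5, 0.1, -2.3]
gripper_width: 0.0483
grasp_force: 19.8
```

Emit:
play_rows(
  series=[
    [[0,0,0],[0,0,0]],
    [[0,0,0.01],[0,0,0]],
    [[0,0,0.02],[0,0,0]],
    [[0,0,0.03],[0,0,0]],
    [[0,0,0.03],[0,0,0]],
  ],
)

```text
time: 6.32
tcp_pos: [0.4144, 0.2791, 0.0268]
tool_rot: [0.0, 1.0, 0.0, 0.001]
force: [-0.1, 0.8, -2.3]
gripper_width: 0.0486
grasp_force: 19.8
```

Run:
```python
from h import *
o=robot.get_obs();print(o["tcp_pos"],tool((.4147,.279,.0255)),o["force"])
```

```text
[0.41438769 0.27911719 0.02684744] [-0.00207265 -0.00078534  0.00898479] [-0.13967058  0.75026738 -2.30086173]
```

Emit:
play_rows(
  series=[
    [[0,0,0.008],[0,0,0]],
    [[0,0,0.015],[0,0,0]],
    [[0,0,0.015],[0,0,0]],
    [[0,0,0.015],[0,0,0]],
  ],
)

```text
time: 6.65
tcp_pos: [0.4143, 0.2791, 0.0246]
tool_rot: [0.0, 1.0, 0.0, 0.001]
force: [-1.1, -0.3, 1.8]
gripper_width: 0.0483
grasp_force: 19.9
```

Emit:
play_rows(
  series=[
    [[0,0,0],[0,0,0]],
    [[0,0,0],[0,0,0]],
    [[0,0,0],[0,0,0]],
    [[0,0,0],[0,0,0]],
    [[0,0,0],[0,0,0]],
  ],
  jaw=0.85,
)

```text
time: 7.07
tcp_pos: [0.4139, 0.2789, 0.0237]
tool_rot: [0.0, 1.0, -0.0, -0.0]
force: [0.6, -0.1, 0.3]
gripper_width: 0.0739
grasp_force: 0.0
```

Emit:
play_rows(
  series=[
    [[0,0,-0.1],[0,0,0]],
    [[0,0,-0.3],[0,0,0]],
    [[0,0,-0.55],[0,0,0]],
    [[0,0,-0.8],[0,0,0]],
    [[0,0,-0.95],[0,0,0]],
  ],
)

```text
time: 7.48
tcp_pos: [0.4146, 0.2793, 0.1708]
tool_rot: [0.0, 1.0, 0.001, 0.002]
force: [1.0, 0.4, 0.0]
gripper_width: 0.0746
grasp_force: 0.0
```

Emit:
play_rows(
  series=[
    [[-0.1,-0.3,0],[0,0,0.04]],
    [[-0.2,-0.6,0],[0,0,0.08]],
    [[-0.295,-0.943,0],[0,0,0.12]],
    [[-0.295,-0.943,0],[0,0,0.16]],
    [[-0.295,-0.943,0],[0,0,0.1833]],
  ],
  jaw=1,
)

```text
time: 7.9
tcp_pos: [0.459, 0.1335, 0.1664]
tool_rot: [0.29, 0.957, -0.001, 0.001]
force: [-0.6, 0.1, -1.1]
gripper_width: 0.0879
grasp_force: 0.0
```

Emit:
play_rows(
  series=[
    [[-0.2,-0.17,0],[0,0,0.04]],
    [[-0.4,-0.33,0],[0,0,0.08]],
    [[-0.6,-0.5,0],[0,0,0.12]],
    [[-0.76,-0.631,0],[0,0,0.16]],
    [[-0.76,-0.631,0],[0,0,0.1833]],
  ],
)

```text
time: 8.32
tcp_pos: [0.5028, -0.009, 0.1659]
tool_rot: [0.55, 0.835, -0.001, 0.001]
force: [-0.6, 0.8, -0.3]
gripper_width: 0.0877
grasp_force: 0.0
```

Emit:
play_rows(
  series=[
    [[-0.25,-0.03,0],[0,0,0.04]],
    [[-0.5,-0.06,0],[0,0,0.08]],
    [[-0.75,-0.09,0],[0,0,0.12]],
    [[-0.981,-0.116,0],[0,0,0.16]],
    [[-0.981,-0.116,0],[0,0,0.1833]],
  ],
)

```text
time: 8.73
tcp_pos: [0.5463, -0.1511, 0.1652]
tool_rot: [0.764, 0.645, -0.001, 0.0]
force: [-0.2, -1.0, 0.1]
gripper_width: 0.0878
grasp_force: 0.0
```

Emit:
play_rows(
  series=[
    [[0,0,0],[0,0,0]],
    [[0,0,0],[0,0,0]],
    [[0,0,0],[0,0,0]],
  ],
)

```text
time: 8.98
tcp_pos: [0.5458, -0.1448, 0.1664]
tool_rot: [0.76, 0.65, 0.0, -0.0]
force: [0.3, 0.4, 0.5]
gripper_width: 0.0881
grasp_force: 0.0
```

Run:
```python
from h import *
o=robot.get_obs();print(o["tcp_pos"],tool((.591,-.287,.14)),R.from_quat(o["tool_rot"]).as_matrix().round(3).tolist(),o["joints"].round(2))
f=robot.grab_frame("top");g=robot.grab_frame("side")
cv2.imwrite("pics/a3.png",np.hstack([f[100:300],g[100:300]])[:,60:,::-1].reshape(200,-1,3)[:,:])
cv2.imwrite("pics/a3.png",np.vstack([f[100:320],g[100:380]])[:,:,::-1])
```

```text
[ 0.54578421 -0.14484121  0.16641   ] [-0.89017951  0.44355691  0.17574304] [[0.154, 0.988, -0.0], [0.988, -0.154, 0.0], [0.0, -0.0, -1.0]] [-0.32 -0.01  1.43  0.    1.72 -0.17]
```

View pics/a3.png

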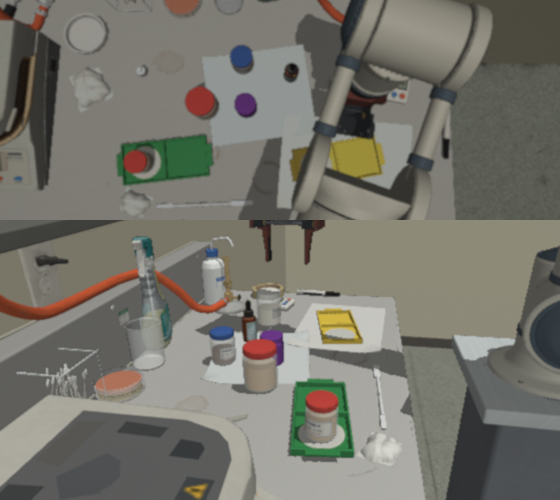

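The red jar stands upright on the disc, with its lid at about (137,260) in the full top frame. Moving over the timer.

Emit:
play_rows(
  series=[
    [[-0.25,0.12,0],[0,0,0]],
    [[-0.5,0.25,0],[0,0,0]],
    [[-0.75,0.37,0],[0,0,0]],
    [[-0.89,0.44,0],[0,0,0.003]],
    [[-0.89,0.44,0],[0,0,0.003]],
  ],
)

```text
time: 9.5
tcp_pos: [0.5902, -0.2913, 0.1651]
tool_rot: [0.764, 0.645, -0.001, 0.0]
force: [1.4, -0.0, 0.5]
gripper_width: 0.088
grasp_force: 0.0
```

Emit:
play_rows(
  series=[
    [[0,0,0.15],[0,0,0]],
    [[0,0,0.35],[0,0,0]],
    [[0,0,0.55],[0,0,0]],
    [[0,0,0.7],[0,0,0]],
    [[0,0,0.75],[0,0,0]],
  ],
)

```text
time: 9.92
tcp_pos: [0.5882, -0.2849, 0.0492]
tool_rot: [0.763, 0.647, -0.001, -0.003]
force: [-0.2, 0.8, -1.3]
gripper_width: 0.0875
grasp_force: 0.0
```

Emit:
play_rows(
  series=[
    [[0,0,0],[0,0,0]],
    [[0,0,0],[0,0,0]],
    [[0,0,0],[0,0,0]],
  ],
)

```text
time: 10.17
tcp_pos: [0.5913, -0.2878, 0.0568]
tool_rot: [0.763, 0.646, 0.001, 0.002]
force: [0.8, -0.8, 0.3]
gripper_width: 0.088
grasp_force: 0.0
```

Run:
```python
from h import *
o=robot.get_obs();print(o["tcp_pos"],tool((.591,-.287,.0095)),R.from_quat(o["tool_rot"]).as_matrix().round(3).tolist())
f=robot.grab_frame("top");g=robot.grab_frame("side")
cv2.imwrite("pics/a4.png",np.hstack([cv2.resize(f[140:240,340:460],(480,400)),cv2.resize(g[140:240,220:320],(320,400))])[:,:,::-1])
```

```text
[ 0.59131392 -0.28783108  0.05675731] [ 0.00550176 -0.00413583  0.3150292 ] [[0.165, 0.986, 0.003], [0.986, -0.165, -0.002], [-0.001, 0.004, -1.0]]
```

View pics/a4.png

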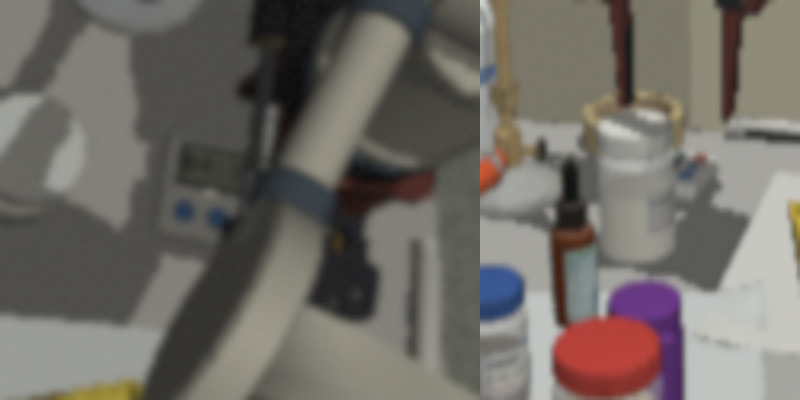

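Top crop: timer at about (205,190), partly hidden, between the fingers. Descending and closing.

Emit:
play_rows(
  series=[
    [[0,0,0.1],[0,0,0]],
    [[0,0,0.2],[0,0,0]],
    [[0,0,0.27],[0,0,0]],
    [[0,0,0.3],[0,0,0]],
    [[0,0,0.31],[0,0,0]],
  ],
)

```text
time: 10.68
tcp_pos: [0.5898, -0.2877, 0.0067]
tool_rot: [0.764, 0.646, -0.0, -0.001]
force: [0.8, 1.2, 0.1]
gripper_width: 0.0878
grasp_force: 0.0
```

Emit:
play_rows(
  series=[
    [[0,0,0],[0,0,0]],
    [[0,0,0],[0,0,0]],
    [[0,0,0],[0,0,0]],
    [[0,0,0],[0,0,0]],
    [[0,0,0],[0,0,0]],
  ],
  jaw=0.6,
  force=25,
)

```text
time: 11.1
tcp_pos: [0.5906, -0.288, 0.0083]
tool_rot: [0.764, 0.646, 0.0, 0.001]
force: [0.4, 0.4, 0.8]
gripper_width: 0.0604
grasp_force: 24.9
```

Emit:
play_rows(
  series=[
    [[0,0,0],[0,0,0]],
    [[0,0,0],[0,0,0]],
    [[0,0,0],[0,0,0]],
  ],
  jaw=0.5,
)

```text
time: 11.35
tcp_pos: [0.5906, -0.2881, 0.0083]
tool_rot: [0.764, 0.646, 0.0, 0.001]
force: [-0.6, 0.7, 3.7]
gripper_width: 0.06
grasp_force: 25.0
```

Emit:
play_rows(
  series=[
    [[0,0,-0.05],[0,0,0]],
    [[0,0,-0.2],[0,0,0]],
    [[0,0,-0.45],[0,0,0]],
    [[0,0,-0.75],[0,0,0]],
    [[0,0,-0.95],[0,0,0]],
  ],
)

```text
time: 11.77
tcp_pos: [0.5898, -0.2877, 0.1523]
tool_rot: [0.764, 0.646, -0.0, 0.0]
force: [0.6, 0.2, -0.3]
gripper_width: 0.0599
grasp_force: 24.7
```

Emit:
play_rows(
  series=[
    [[0.1,-0.05,-0.05],[0,0,0]],
    [[0.25,-0.14,-0.05],[0,0,0]],
    [[0.42,-0.23,-0.05],[0,0,0]],
    [[0.58,-0.32,-0.05],[0,0,0]],
    [[0.733,-0.398,-0.05],[0,0,0]],
  ],
)

```text
time: 12.18
tcp_pos: [0.5485, -0.1682, 0.1572]
tool_rot: [0.764, 0.646, -0.0, -0.001]
force: [0.8, -0.1, -0.1]
gripper_width: 0.06
grasp_force: 24.7
```

Emit:
play_rows(
  series=[
    [[0.15,-0.08,0],[0,0,0]],
    [[0.3,-0.16,0],[0,0,0]],
    [[0.45,-0.24,0],[0,0,0]],
    [[0.6,-0.32,0],[0,0,0]],
    [[0.733,-0.398,0],[0,0,0]],
  ],
)

```text
time: 12.6
tcp_pos: [0.508, -0.0497, 0.1572]
tool_rot: [0.764, 0.646, -0.0, -0.0]
force: [0.7, -0.0, -0.3]
gripper_width: 0.06
grasp_force: 24.7
```

Emit:
play_rows(
  series=[
    [[0.15,-0.08,0],[0,0,0]],
    [[0.3,-0.16,0],[0,0,0]],
    [[0.45,-0.24,0],[0,0,0]],
    [[0.6,-0.32,0],[0,0,0]],
    [[0.733,-0.398,0],[0,0,0]],
  ],
)

```text
time: 13.02
tcp_pos: [0.4674, 0.0685, 0.1573]
tool_rot: [0.764, 0.646, -0.0, -0.0]
force: [0.1, 1.0, -1.1]
gripper_width: 0.0603
grasp_force: 24.7
```

Emit:
play_rows(
  series=[
    [[0.15,-0.08,0],[0,0,-0.02]],
    [[0.3,-0.16,0],[0,0,-0.04]],
    [[0.45,-0.24,0],[0,0,-0.06]],
    [[0.6,-0.32,0],[0,0,-0.08]],
    [[0.733,-0.398,0],[0,0,-0.0933]],
  ],
)

```text
time: 13.43
tcp_pos: [0.4268, 0.1867, 0.1573]
tool_rot: [0.66, 0.751, -0.0, -0.0]
force: [0.4, 0.4, -0.7]
gripper_width: 0.0603
grasp_force: 24.7
```

Emit:
play_rows(
  series=[
    [[0,0,0],[0,0,0]],
    [[0,0,0],[0,0,0]],
    [[0,0,0],[0,0,0]],
  ],
)

```text
time: 13.68
tcp_pos: [0.4277, 0.1851, 0.1573]
tool_rot: [0.661, 0.75, -0.0, 0.0]
force: [0.8, -0.0, -0.1]
gripper_width: 0.06
grasp_force: 24.7
```

Run:
```python
from h import *
o=robot.get_obs();print(o["tcp_pos"],tool((.4274,.1855,.05)),R.from_quat(o["tool_rot"]).as_matrix().round(3).tolist(),o["force"],o["gripper_width"])
f=robot.grab_frame("top");g=robot.grab_frame("side")
cv2.imwrite("pics/a5.png",np.hstack([cv2.resize(f[180:330,80:280],(400,300)),cv2.resize(g[150:380,200:430],(400,400))[50:350]])[:,:,::-1])
# jar placed check
c=comp("top",f,(0,120,60),(8,255,255),(110,230,165,290))
if c is not None:
    P=np.array([ray("top",u,v,.069)[:2] for u,v in c[:,0]],np.float32);print("red now",cv2.minEnclosingCircle(P))
```

```text
[0.42771674 0.18507941 0.15728166] [ 0.00354522 -0.00146648  0.71520936] [[-0.125, 0.992, -0.0], [0.992, 0.125, -0.001], [-0.001, -0.0, -1.0]] [ 0.7882954  -0.03358756 -0.12664244] 0.05995545986405873
red now ((0.3984954357147217, 0.2204362452030182), 0.010492774657905102)
```

View pics/a5.png

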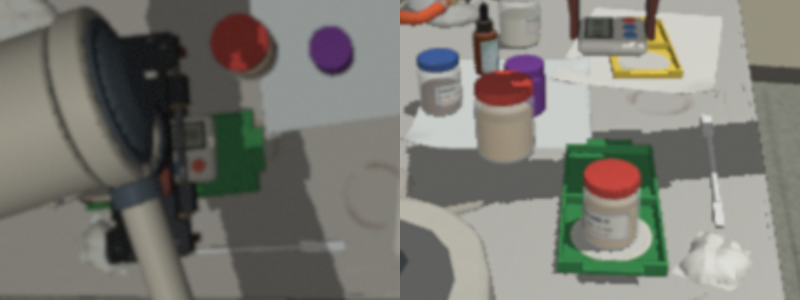

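The timer is held level with its face up over the plain pocket; the red jar is standing in the disc. I'm lowering to just above the rim, since the fingers are wider than the pocket.

Emit:
play_rows(
  series=[
    [[0,0,0.15],[0,0,0]],
    [[0,0,0.35],[0,0,0]],
    [[0,0,0.6],[0,0,0]],
    [[0,0,0.75],[0,0,0]],
    [[0,0,0.82],[0,0,0]],
  ],
)

```text
time: 14.2
tcp_pos: [0.4259, 0.1838, 0.0302]
tool_rot: [0.662, 0.75, -0.003, -0.001]
force: [-0.6, 0.7, -1.5]
gripper_width: 0.0601
grasp_force: 24.7
```

Emit:
play_rows(
  series=[
    [[0,0,0.04],[0,0,0]],
    [[0,0,0.08],[0,0,0]],
    [[0,0,0.1],[0,0,0]],
    [[0,0,0.1],[0,0,0]],
    [[0,0,0.1],[0,0,0]],
  ],
)

```text
time: 14.62
tcp_pos: [0.4285, 0.1858, 0.0207]
tool_rot: [0.661, 0.75, 0.001, 0.001]
force: [-0.8, -0.0, -1.4]
gripper_width: 0.0602
grasp_force: 24.7
```

Run:
```python
from h import *
o=robot.get_obs();print(o["tcp_pos"],tool((.4274,.1855,.0158)),o["force"])
```

```text
[0.4285488  0.18578806 0.02068786] [-0.00095636 -0.00790419  0.03256968] [-8.27226272e-01 -1.36449403e-04 -1.36109819e+00]
```

Emit:
play_rows(
  series=[
    [[0,-0.004,0.01],[0,0,0]],
    [[0,-0.004,0.02],[0,0,0]],
    [[0,-0.004,0.03],[0,0,0]],
    [[0,-0.004,0.03],[0,0,0]],
  ],
)

```text
time: 14.95
tcp_pos: [0.427, 0.1855, 0.0147]
tool_rot: [0.661, 0.75, -0.0, -0.0]
force: [-0.4, 0.4, -0.7]
gripper_width: 0.06
grasp_force: 24.7
```

Emit:
play_rows(
  series=[
    [[0,0,0],[0,0,0]],
    [[0,0,0],[0,0,0]],
    [[0,0,0],[0,0,0]],
    [[0,0,0],[0,0,0]],
    [[0,0,0],[0,0,0]],
  ],
  jaw=0.9,
)

```text
time: 15.37
tcp_pos: [0.4272, 0.1855, 0.015]
tool_rot: [0.661, 0.75, 0.0, 0.0]
force: [0.2, 1.2, -0.1]
gripper_width: 0.0787
grasp_force: 0.0
```

Emit:
play_rows(
  series=[
    [[0,0,-0.1],[0,0,0]],
    [[0,0,-0.3],[0,0,0]],
    [[0,0,-0.55],[0,0,0]],
    [[0,0,-0.8],[0,0,0]],
    [[0,0,-1],[0,0,0]],
  ],
)

```text
time: 15.78
tcp_pos: [0.4273, 0.1856, 0.1679]
tool_rot: [0.661, 0.75, 0.001, 0.001]
force: [0.4, -0.5, 0.6]
gripper_width: 0.0789
grasp_force: 0.0
```

Emit:
play_rows(
  series=[
    [[-0.1,0.13,0],[0,0,-0.035]],
    [[-0.2,0.27,0],[0,0,-0.07]],
    [[-0.331,0.446,0],[0,0,-0.105]],
    [[-0.331,0.446,0],[0,0,-0.14]],
    [[-0.331,0.446,0],[0,0,-0.153]],
  ],
  jaw=1,
)

```text
time: 16.2
tcp_pos: [0.5007, 0.1436, 0.1642]
tool_rot: [0.462, 0.887, -0.0, -0.0]
force: [-0.1, 0.1, 0.1]
gripper_width: 0.0875
grasp_force: 0.0
```

Emit:
play_rows(
  series=[
    [[-0.15,0.07,0],[0,0,-0.035]],
    [[-0.3,0.14,0],[0,0,-0.07]],
    [[-0.4,0.2,0],[0,0,-0.105]],
    [[-0.5,0.242,0],[0,0,-0.14]],
    [[-0.5,0.242,0],[0,0,-0.153]],
  ],
)

```text
time: 16.62
tcp_pos: [0.5741, 0.102, 0.164]
tool_rot: [0.238, 0.971, -0.0, -0.0]
force: [-0.5, -0.2, 0.6]
gripper_width: 0.0878
grasp_force: 0.0
```

Emit:
play_rows(
  series=[
    [[-0.15,0,0],[0,0,-0.035]],
    [[-0.3,-0.01,0],[0,0,-0.07]],
    [[-0.45,-0.01,0],[0,0,-0.105]],
    [[-0.555,-0.017,0],[0,0,-0.14]],
    [[-0.555,-0.017,0],[0,0,-0.153]],
  ],
)

```text
time: 17.03
tcp_pos: [0.6466, 0.0609, 0.1637]
tool_rot: [-0.001, 1.0, -0.0, -0.0]
force: [-0.5, 0.3, 0.7]
gripper_width: 0.0878
grasp_force: 0.0
```

Emit:
play_rows(
  series=[
    [[0,0,0],[0,0,0]],
    [[0,0,0],[0,0,0]],
    [[0,0,0],[0,0,0]],
  ],
)

```text
time: 17.28
tcp_pos: [0.6446, 0.0631, 0.1649]
tool_rot: [0.002, 1.0, 0.0, -0.0]
force: [0.7, 0.4, -0.6]
gripper_width: 0.0878
grasp_force: 0.0
```

Run:
```python
from h import *
o=robot.get_obs();print(o["tcp_pos"],tool((.645,.0635,.025)),R.from_quat(o["tool_rot"]).as_matrix().round(3).tolist())
f=robot.grab_frame("top");g=robot.grab_frame("side")
cv2.imwrite("pics/a6.png",np.hstack([cv2.resize(f[140:300,80:280],(400,320)),cv2.resize(g[140:380,180:420],(400,400))[40:360]])[:,:,::-1])
c=comp("top",f,(0,120,60),(8,255,255),(110,230,165,290))
P=np.array([ray("top",u,v,.069)[:2] for u,v in c[:,0]],np.float32);print("red now",cv2.minEnclosingCircle(P),cv2.minAreaRect(P)[0])
```

```text
[0.64464009 0.06308797 0.16491911] [-0.00248257  0.00266198  0.93279411] [[-1.0, 0.004, -0.0], [0.004, 1.0, 0.0], [0.0, 0.0, -1.0]]
red now ((0.41539469361305237, 0.2787370979785919), 0.02431190386414528) (0.4162168800830841, 0.2786809206008911)
```

View pics/a6.png

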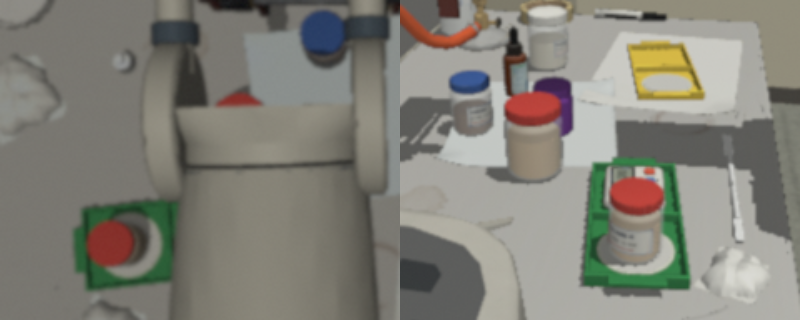

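The red jar is within 1 mm of the disc centre and the timer lies face up in its pocket (side crop (640,175)). Descending on the blue jar.

Emit:
play_rows(
  series=[
    [[0,0,0.12],[0,0,0]],
    [[0,0,0.3],[0,0,0]],
    [[0,0,0.5],[0,0,0]],
    [[0,0,0.7],[0,0,0]],
    [[0,0,0.8],[0,0,0]],
  ],
  force=20,
)

```text
time: 17.8
tcp_pos: [0.6427, 0.0631, 0.0406]
tool_rot: [0.001, 1.0, -0.0, -0.002]
force: [0.2, 0.4, -0.5]
gripper_width: 0.0876
grasp_force: 0.0
```

Emit:
play_rows(
  series=[
    [[0,0,0.05],[0,0,0]],
    [[0,0,0.1],[0,0,0]],
    [[0,0,0.13],[0,0,0]],
    [[0,0,0.13],[0,0,0]],
  ],
)

```text
time: 18.13
tcp_pos: [0.645, 0.0629, 0.0256]
tool_rot: [0.001, 1.0, 0.0, 0.0]
force: [-0.3, 0.4, 0.3]
gripper_width: 0.0878
grasp_force: 0.0
```

Emit:
play_rows(
  series=[
    [[0,0,0],[0,0,0]],
    [[0,0,0],[0,0,0]],
    [[0,0,0],[0,0,0]],
    [[0,0,0],[0,0,0]],
    [[0,0,0],[0,0,0]],
  ],
  jaw=0.45,
)

```text
time: 18.55
tcp_pos: [0.6451, 0.0628, 0.026]
tool_rot: [0.001, 1.0, 0.0, 0.0]
force: [-0.4, 0.4, -0.4]
gripper_width: 0.058
grasp_force: 0.0
```

Emit:
play_rows(
  series=[
    [[0,0,0],[0,0,0]],
    [[0,0,0],[0,0,0]],
    [[0,0,0],[0,0,0]],
    [[0,0,0],[0,0,0]],
  ],
  jaw=0.4,
)

```text
time: 18.88
tcp_pos: [0.645, 0.0628, 0.0257]
tool_rot: [0.001, 1.0, 0.0, 0.0]
force: [-1.4, 0.5, 1.7]
gripper_width: 0.0508
grasp_force: 20.0
```

Emit:
play_rows(
  series=[
    [[0,0,-0.06],[0,0,0]],
    [[0,0,-0.22],[0,0,0]],
    [[0,0,-0.45],[0,0,0]],
    [[0,0,-0.68],[0,0,0]],
    [[0,0,-0.85],[0,0,0]],
  ],
)

```text
time: 19.3
tcp_pos: [0.6451, 0.0627, 0.1564]
tool_rot: [0.001, 1.0, -0.0, 0.001]
force: [0.6, 0.2, -0.6]
gripper_width: 0.0512
grasp_force: 20.0
```

Emit:
play_rows(
  series=[
    [[0.06,-0.04,-0.05],[0,0,0]],
    [[0.2,-0.15,-0.05],[0,0,0]],
    [[0.37,-0.27,-0.05],[0,0,0]],
    [[0.56,-0.41,-0.05],[0,0,0]],
    [[0.773,-0.563,-0.05],[0,0,0]],
  ],
)

```text
time: 19.72
tcp_pos: [0.5276, -0.0217, 0.1603]
tool_rot: [0.001, 1.0, -0.0, -0.0]
force: [-0.2, -0.3, -0.4]
gripper_width: 0.0503
grasp_force: 20.0
```

Emit:
play_rows(
  series=[
    [[0.2,-0.15,0],[0,0,0]],
    [[0.4,-0.29,0],[0,0,0]],
    [[0.58,-0.42,0],[0,0,0]],
    [[0.71,-0.52,0],[0,0,0]],
    [[0.773,-0.563,0],[0,0,0]],
  ],
)

```text
time: 20.13
tcp_pos: [0.4105, -0.1069, 0.161]
tool_rot: [0.002, 1.0, -0.001, 0.0]
force: [-0.5, 0.6, -0.8]
gripper_width: 0.0513
grasp_force: 20.0
```

Emit:
play_rows(
  series=[
    [[0,0,0],[0,0,0]],
    [[0,0,0],[0,0,0]],
    [[0,0,0],[0,0,0]],
  ],
)

```text
time: 20.38
tcp_pos: [0.4132, -0.105, 0.1605]
tool_rot: [0.001, 1.0, 0.0, 0.0]
force: [-0.8, 0.5, -1.5]
gripper_width: 0.0508
grasp_force: 20.0
```

Run:
```python
from h import *
o=robot.get_obs();print(o["tcp_pos"],tool((.4132,-.1063,.0305)),R.from_quat(o["tool_rot"]).as_matrix().round(3).tolist(),o["force"])
```

```text
[ 0.41323931 -0.10498499  0.16050198] [ 6.31564890e-04 -9.09197829e-03  8.66676312e-01] [[-1.0, 0.002, 0.0], [0.002, 1.0, 0.0], [-0.0, 0.0, -1.0]] [-0.76895822  0.45658872 -1.53230758]
```

Emit:
play_rows(
  series=[
    [[0,-0.008,0.12],[0,0,0]],
    [[0,-0.008,0.3],[0,0,0]],
    [[0,-0.008,0.5],[0,0,0]],
    [[0,-0.008,0.68],[0,0,0]],
    [[0,-0.008,0.78],[0,0,0]],
  ],
)

```text
time: 20.8
tcp_pos: [0.4117, -0.1052, 0.0395]
tool_rot: [0.0, 1.0, 0.001, -0.002]
force: [-1.5, 0.5, -1.6]
gripper_width: 0.0507
grasp_force: 20.0
```

Emit:
play_rows(
  series=[
    [[0,0,0.03],[0,0,0]],
    [[0,0,0.05],[0,0,0]],
    [[0,0,0.06],[0,0,0]],
    [[0,0,0.06],[0,0,0]],
    [[0,0,0.06],[0,0,0]],
  ],
)

```text
time: 21.22
tcp_pos: [0.4135, -0.1068, 0.0357]
tool_rot: [0.001, 1.0, -0.0, 0.001]
force: [0.3, -0.0, -1.1]
gripper_width: 0.0506
grasp_force: 20.0
```

Emit:
play_rows(
  series=[
    [[0,0,0.01],[0,0,0]],
    [[0,0,0.015],[0,0,0]],
    [[0,0,0.015],[0,0,0]],
    [[0,0,0.015],[0,0,0]],
  ],
)

```text
time: 21.55
tcp_pos: [0.4126, -0.1068, 0.0323]
tool_rot: [0.001, 1.0, -0.0, 0.0]
force: [0.0, -0.0, -1.7]
gripper_width: 0.0509
grasp_force: 20.0
```

Emit:
play_rows(
  series=[
    [[0,0,0.008],[0,0,0]],
    [[0,0,0.015],[0,0,0]],
    [[0,0,0.018],[0,0,0]],
    [[0,0,0.018],[0,0,0]],
  ],
)

```text
time: 21.88
tcp_pos: [0.4125, -0.1067, 0.0296]
tool_rot: [0.001, 1.0, -0.0, 0.0]
force: [-1.2, 0.4, 1.1]
gripper_width: 0.051
grasp_force: 20.0
```

Emit:
play_rows(
  series=[
    [[0,0,0],[0,0,0]],
    [[0,0,0],[0,0,0]],
    [[0,0,0],[0,0,0]],
    [[0,0,0],[0,0,0]],
    [[0,0,0],[0,0,0]],
  ],
  jaw=0.85,
)

```text
time: 22.3
tcp_pos: [0.4125, -0.1067, 0.0294]
tool_rot: [0.001, 1.0, -0.0, 0.0]
force: [-0.6, -0.0, -0.4]
gripper_width: 0.0746
grasp_force: 0.0
```

Emit:
play_rows(
  series=[
    [[0,0,-0.1],[0,0,0]],
    [[0,0,-0.3],[0,0,0]],
    [[0,0,-0.55],[0,0,0]],
    [[0,0,-0.8],[0,0,0]],
    [[0,0,-1],[0,0,0]],
  ],
)

```text
time: 22.72
tcp_pos: [0.4127, -0.1067, 0.1823]
tool_rot: [0.001, 1.0, -0.0, 0.001]
force: [0.2, -0.0, 0.8]
gripper_width: 0.0747
grasp_force: 0.0
```

Emit:
play_rows(
  series=[
    [[-0.15,0.04,0],[0,0,0]],
    [[-0.35,0.1,0],[0,0,0]],
    [[-0.55,0.16,0],[0,0,0]],
    [[-0.682,0.206,0],[0,0,0]],
    [[-0.682,0.206,0],[0,0,0]],
  ],
)

```text
time: 23.13
tcp_pos: [0.5171, -0.0748, 0.1782]
tool_rot: [0.0, 1.0, 0.001, -0.0]
force: [-0.7, -0.5, -0.1]
gripper_width: 0.0745
grasp_force: 0.0
```

Emit:
play_rows(
  series=[
    [[-0.15,0.04,0],[0,0,0]],
    [[-0.35,0.1,0],[0,0,0]],
    [[-0.55,0.16,0],[0,0,0]],
    [[-0.682,0.206,0],[0,0,0]],
    [[-0.682,0.206,0],[0,0,0]],
  ],
)

```text
time: 23.55
tcp_pos: [0.619, -0.0444, 0.1777]
tool_rot: [0.001, 1.0, 0.0, -0.001]
force: [0.5, 0.2, -0.8]
gripper_width: 0.0747
grasp_force: 0.0
```

Emit:
play_rows(
  series=[
    [[0,0,0],[0,0,0]],
    [[0,0,0],[0,0,0]],
    [[0,0,0],[0,0,0]],
  ],
)

```text
time: 23.8
tcp_pos: [0.6164, -0.046, 0.1799]
tool_rot: [0.002, 1.0, -0.0, 0.0]
force: [-0.1, -0.4, -1.0]
gripper_width: 0.075
grasp_force: 0.0
```

Run:
```python
from h import *
o=robot.get_obs();print(o["tcp_pos"],tool((.617,-.045,.029)),R.from_quat(o["tool_rot"]).as_matrix().round(3).tolist())
f=robot.grab_frame("top");g=robot.grab_frame("side")
cv2.imwrite("pics/a7.png",np.hstack([cv2.resize(f[120:300,220:400],(360,360)),cv2.resize(g[120:270,180:360],(432,360))])[:,:,::-1])
```

```text
[ 0.61643329 -0.04600244  0.17994683] [-0.0035169   0.00700674  1.00631093] [[-1.0, 0.003, 0.0], [0.003, 1.0, -0.0], [-0.0, -0.0, -1.0]]
```

View pics/a7.png

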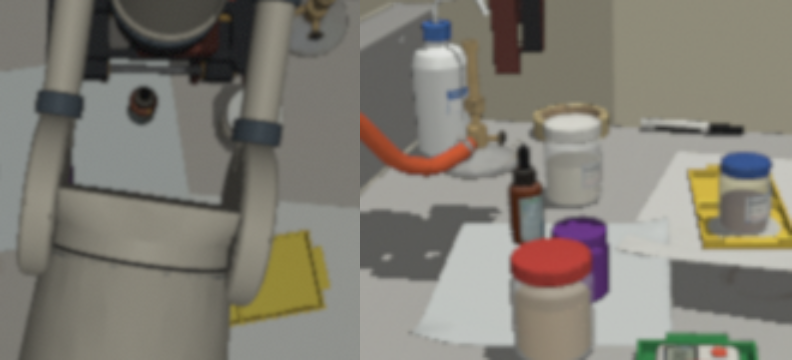

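The blue jar stands in the yellow tray (side crop (745,195)). The bottle is under the gripper (side crop (525,195)). Descending.

Emit:
play_rows(
  series=[
    [[0,0,0.12],[0,0,0]],
    [[0,0,0.28],[0,0,0]],
    [[0,0,0.46],[0,0,0]],
    [[0,0,0.64],[0,0,0]],
    [[0,0,0.78],[0,0,0]],
  ],
)

```text
time: 24.32
tcp_pos: [0.6161, -0.0457, 0.0607]
tool_rot: [0.002, 1.0, 0.0, -0.001]
force: [-0.1, -0.4, 0.2]
gripper_width: 0.0747
grasp_force: 0.0
```

Emit:
play_rows(
  series=[
    [[0,0,0.08],[0,0,0]],
    [[0,0,0.16],[0,0,0]],
    [[0,0,0.22],[0,0,0]],
    [[0,0,0.22],[0,0,0]],
    [[0,0,0.22],[0,0,0]],
  ],
)

```text
time: 24.73
tcp_pos: [0.6175, -0.0455, 0.03]
tool_rot: [0.001, 1.0, -0.0, 0.0]
force: [0.1, 0.2, 0.2]
gripper_width: 0.075
grasp_force: 0.0
```

Emit:
play_rows(
  series=[
    [[0,0,0],[0,0,0]],
    [[0,0,0],[0,0,0]],
    [[0,0,0],[0,0,0]],
    [[0,0,0],[0,0,0]],
    [[0,0,0],[0,0,0]],
  ],
  jaw=0.42,
  force=15,
)

```text
time: 25.15
tcp_pos: [0.6175, -0.0454, 0.0299]
tool_rot: [0.001, 1.0, -0.0, 0.0]
force: [-0.6, -0.0, -0.3]
gripper_width: 0.0448
grasp_force: 0.0
```

Emit:
play_rows(
  series=[
    [[0,0,0],[0,0,0]],
    [[0,0,0],[0,0,0]],
    [[0,0,0],[0,0,0]],
    [[0,0,0],[0,0,0]],
    [[0,0,0],[0,0,0]],
  ],
  jaw=0.25,
)

```text
time: 25.57
tcp_pos: [0.6173, -0.0455, 0.0295]
tool_rot: [0.001, 1.0, -0.0, 0.0]
force: [0.5, -0.4, 0.8]
gripper_width: 0.0318
grasp_force: 15.0
```

Emit:
play_rows(
  series=[
    [[0,0,-0.06],[0,0,0]],
    [[0,0,-0.22],[0,0,0]],
    [[0,0,-0.45],[0,0,0]],
    [[0,0,-0.68],[0,0,0]],
    [[0,0,-0.85],[0,0,0]],
  ],
)

```text
time: 25.98
tcp_pos: [0.6176, -0.0454, 0.1606]
tool_rot: [0.001, 1.0, -0.0, 0.001]
force: [0.6, 0.2, -1.0]
gripper_width: 0.0319
grasp_force: 15.0
```

Emit:
play_rows(
  series=[
    [[0.06,-0.05,-0.05],[0,0,0]],
    [[0.17,-0.14,-0.05],[0,0,0]],
    [[0.3,-0.25,-0.05],[0,0,0]],
    [[0.46,-0.38,-0.05],[0,0,0]],
    [[0.62,-0.51,-0.05],[0,0,0]],
  ],
)

```text
time: 26.4
tcp_pos: [0.522, -0.1223, 0.1628]
tool_rot: [0.001, 1.0, 0.0, -0.001]
force: [-0.1, -0.4, -1.5]
gripper_width: 0.0317
grasp_force: 15.0
```

Emit:
play_rows(
  series=[
    [[0.16,-0.13,0],[0,0,0]],
    [[0.32,-0.26,0],[0,0,0]],
    [[0.47,-0.39,0],[0,0,0]],
    [[0.57,-0.47,0],[0,0,0]],
    [[0.62,-0.51,0],[0,0,0]],
  ],
)

```text
time: 26.82
tcp_pos: [0.4283, -0.1993, 0.1634]
tool_rot: [0.003, 1.0, 0.0, -0.001]
force: [0.3, -0.5, -0.8]
gripper_width: 0.0318
grasp_force: 15.0
```

Emit:
play_rows(
  series=[
    [[0,0,0],[0,0,0]],
    [[0,0,0],[0,0,0]],
    [[0,0,0],[0,0,0]],
  ],
)

```text
time: 27.07
tcp_pos: [0.4313, -0.1973, 0.164]
tool_rot: [0.001, 1.0, 0.0, -0.0]
force: [-0.7, 0.3, -0.8]
gripper_width: 0.0316
grasp_force: 15.0
```

Run:
```python
from h import *
o=robot.get_obs();print(o["tcp_pos"],tool((.4311,-.1984,.0335)),R.from_quat(o["tool_rot"]).as_matrix().round(3).tolist(),o["force"],o["gripper_width"])
```

```text
[ 0.43129537 -0.19731776  0.16402445] [ 0.00112336 -0.00782985  0.87015791] [[-1.0, 0.002, -0.0], [0.002, 1.0, 0.001], [0.0, 0.001, -1.0]] [-0.68069506  0.28036033 -0.77983585] 0.031603871045807835
```

Emit:
play_rows(
  series=[
    [[0,-0.005,0.12],[0,0,0]],
    [[0,-0.005,0.3],[0,0,0]],
    [[0,-0.005,0.5],[0,0,0]],
    [[0,-0.005,0.68],[0,0,0]],
    [[0,-0.005,0.78],[0,0,0]],
  ],
)

```text
time: 27.48
tcp_pos: [0.4301, -0.1968, 0.0434]
tool_rot: [0.0, 1.0, 0.001, -0.002]
force: [-0.5, 0.5, -1.4]
gripper_width: 0.032
grasp_force: 15.0
```

Emit:
play_rows(
  series=[
    [[0,0,0.03],[0,0,0]],
    [[0,0,0.06],[0,0,0]],
    [[0,0,0.075],[0,0,0]],
    [[0,0,0.075],[0,0,0]],
    [[0,0,0.075],[0,0,0]],
  ],
)

```text
time: 27.9
tcp_pos: [0.4317, -0.1989, 0.0375]
tool_rot: [0.001, 1.0, -0.0, 0.001]
force: [0.1, -0.1, -0.5]
gripper_width: 0.0317
grasp_force: 15.0
```

Emit:
play_rows(
  series=[
    [[0,0,0.006],[0,0,0]],
    [[0,0,0.012],[0,0,0]],
    [[0,0,0.012],[0,0,0]],
    [[0,0,0.012],[0,0,0]],
  ],
)

```text
time: 28.23
tcp_pos: [0.4309, -0.1988, 0.0346]
tool_rot: [0.001, 1.0, -0.0, 0.0]
force: [-0.0, -0.7, -0.6]
gripper_width: 0.0319
grasp_force: 15.0
```

Emit:
play_rows(
  series=[
    [[0,0,0.006],[0,0,0]],
    [[0,0,0.01],[0,0,0]],
    [[0,0,0.01],[0,0,0]],
    [[0,0,0.01],[0,0,0]],
  ],
)

```text
time: 28.57
tcp_pos: [0.4311, -0.1988, 0.0334]
tool_rot: [0.001, 1.0, -0.0, 0.0]
force: [-2.2, -0.2, 3.2]
gripper_width: 0.0316
grasp_force: 15.0
```

Emit:
play_rows(
  series=[
    [[0,0,0],[0,0,0]],
    [[0,0,0],[0,0,0]],
    [[0,0,0],[0,0,0]],
    [[0,0,0],[0,0,0]],
    [[0,0,0],[0,0,0]],
  ],
  jaw=0.65,
)

```text
time: 28.98
tcp_pos: [0.4308, -0.1986, 0.0327]
tool_rot: [0.001, 1.0, 0.0, -0.0]
force: [0.4, 0.4, -0.3]
gripper_width: 0.0567
grasp_force: 0.0
```

Emit:
play_rows(
  series=[
    [[0,0,-0.1],[0,0,0]],
    [[0,0,-0.3],[0,0,0]],
    [[0,0,-0.55],[0,0,0]],
    [[0,0,-0.8],[0,0,0]],
    [[0,0,-1],[0,0,0]],
  ],
)

```text
time: 29.4
tcp_pos: [0.431, -0.1987, 0.1857]
tool_rot: [0.001, 1.0, -0.0, 0.001]
force: [0.5, -1.0, 0.2]
gripper_width: 0.0572
grasp_force: 0.0
```

Emit:
play_rows(
  series=[
    [[0,0.2,0],[0,0,0]],
    [[0,0.4,0],[0,0,0]],
    [[0,0.65,-0.1],[0,0,0]],
    [[0,0.9,-0.2],[0,0,0]],
    [[0,1,-0.2],[0,0,0]],
  ],
)

```text
time: 29.82
tcp_pos: [0.4318, -0.0455, 0.2162]
tool_rot: [0.0, 1.0, 0.0, 0.002]
force: [-0.6, 0.0, 0.7]
gripper_width: 0.0574
grasp_force: 0.0
```

Emit:
play_rows(
  series=[
    [[0,0.2,0],[0,0,0]],
    [[0,0.4,0],[0,0,0]],
    [[0,0.65,0],[0,0,0]],
    [[0,0.7,0],[0,0,0]],
    [[0,0.7,0],[0,0,0]],
  ],
)

```text
time: 30.23
tcp_pos: [0.4314, 0.0582, 0.2128]
tool_rot: [-0.001, 1.0, 0.0, -0.0]
force: [0.1, -0.5, 0.2]
gripper_width: 0.0576
grasp_force: 0.0
```

Run:
```python
from h import *
f=robot.grab_frame("top");g=robot.grab_frame("side")
cv2.imwrite("pics/a8.png",np.hstack([cv2.resize(f[100:300,90:410],(480,300)),cv2.resize(g[150:390,180:420],(320,320))[:300]])[:,:,::-1])
def circ(n,lo,hi,box,z):
    c=comp("top",f,lo,hi,box)
    P=np.array([ray("top",u,v,z)[:2] for u,v in c[:,0]],np.float32);(a,r)=cv2.minEnclosingCircle(P);print(n,np.round(a,4),round(2*r,4),robot.get_obs()["time"])
circ("blue",(105,100,40),(125,255,255),(285,230,345,295),.075)
circ("red",(0,120,60),(8,255,255),(110,230,165,290),.069)
print(proj("top",(.4311,-.1984,.106)),proj("top",(.4274,.1855,.022)))
```

```text
blue [ 0.4144 -0.1045] 0.0472 30.3333Traceback (most recent call last):
  File "<stdin>", line 8, in <module>
  File "<stdin>", line 6, in circ
TypeError: 'NoneType' object is not subscriptable
```

View pics/a8.png

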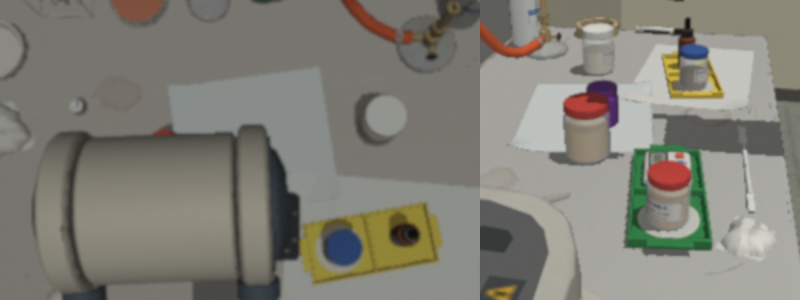

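The yellow kit is right: the blue jar is on the disc at (342,247) and the bottle is upright at (405,235). I'll move aside to check the timer.

Emit:
play_rows(
  series=[
    [[-0.2,-0.2,0],[0,0,0]],
    [[-0.4,-0.4,0],[0,0,0]],
    [[-0.6,-0.7,0],[0,0,0]],
    [[-0.6,-0.9,0],[0,0,0]],
    [[-0.6,-0.9,0],[0,0,0]],
  ],
)

```text
time: 30.75
tcp_pos: [0.5215, -0.087, 0.2113]
tool_rot: [0.006, 1.0, -0.002, -0.001]
force: [0.4, 0.0, -0.5]
gripper_width: 0.057
grasp_force: 0.0
```

Run:
```python
from h import *
f=robot.grab_frame("top")
cv2.imwrite("pics/a9.png",cv2.resize(f[220:310,100:240],(700,450),interpolation=2)[:,:,::-1])
h=cv2.cvtColor(f,cv2.COLOR_RGB2HSV)
k=np.zeros(h.shape[:2],np.uint8);s=np.s_[234:284,165:210]
k[s]=cv2.bitwise_not(cv2.inRange(h,(45,90,0),(90,255,255)))[s]
k=cv2.morphologyEx(k,cv2.MORPH_OPEN,np.ones((3,3)))
cs,_=cv2.findContours(k,cv2.RETR_EXTERNAL,cv2.CHAIN_APPROX_NONE);c=max(cs,key=cv2.contourArea)
P=np.array([ray("top",u,v,.02)[:2] for u,v in c[:,0]],np.float32);print(cv2.minAreaRect(P),"want .4274 .1855 7.3deg")
```

```text
((0.4264717400074005, 0.18538910150527954), (0.06593600660562515, 0.07118107378482819), 5.305059909820557) want .4274 .1855 7.3deg
```

View pics/a9.png

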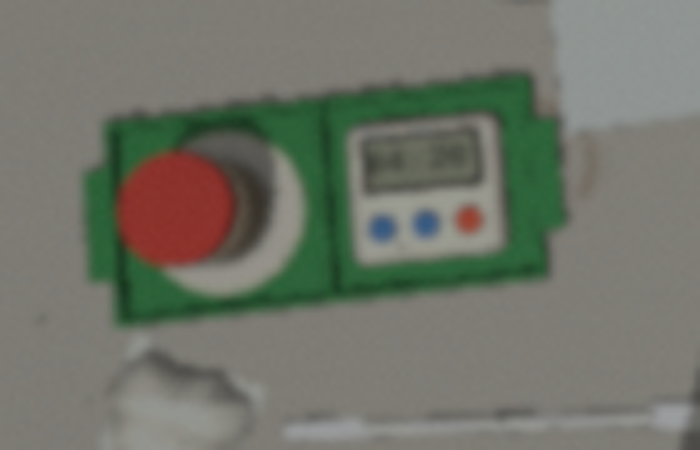

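The timer (428,190) lies flat and face up, centred in the plain pocket to 1 mm, and the red jar stands on its disc. Handing in.

```bash
python3 -c "
from rig import robot
print(robot.hand_in())"
```

```text
the job is handed in; nothing more can be done
None
```

Both kits are made up and the job was handed in at about 31 s: the camera checks put the red jar, blue jar and timer within about 2 mm of centre, and the dropper bottle stands upright where it was set down in the middle of its pocket.

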